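# Slip the menu plaque under the buffet holder's spring clip

### The arm

A 6-joint arm with a two-finger parallel gripper is mounted at the origin on the work surface. World frame = base frame: x ahead of the robot, y to its left, z up, the work surface at z = 0. Lengths are in m, angles in rad, forces in N, time in s.
With the tool pointing down it reaches from about 0.375 to 0.9 m from the base axis. Payload 3.1 kg.
Tool frame: the origin (TCP) lies at the very end of the fingers, on their centre line; the grasp point (between the pads) lies 19 mm behind it (grip_depth is the distance from the TCP to the grasp point, in m); z points along the fingers, y is the line along which they close (so a half turn about z gives the same grasp; the last joint's range is limited). The gripper opens to 85 mm and grips with 20 to 120 N. Pads are 22 mm wide; open, the fingers measure 114 mm over their backs; the gripper's body (76 mm by 85 mm) begins 54 mm behind the grasp point. The pads swing forward as they close: fully open they stand 13 mm farther back than shut.
Start: joints at [-1.522, 0.527, 1.433, -0, 1.181, -0.178], TCP at [0.141, -0.609, 0.203] pointing down, gripper open.
Joint ranges: [-3.08, 3.08], [-0.75, 2.2], [0.22, 2.44], [-1.43, 4.57], [0, 2.65], [-2.85, 2.85]. Speed limits (rad/s): [2.79, 2.79, 3.14, 3.14, 3.14, 3.14].

### API

Orientations are given as a unit quaternion [x, y, z, w].
In Python, from station import * gives the robot as it stands.
- The arm moves only by the tool apply_moves, never from a script. Its argument "plan" is a list of rows, each a list of 7 numbers: the shift along the tool's x, y, z in m, then the turn, a rotation vector about the tool's x, y, z in rad, then the gripper command: -1 is fully open, 1 is shut, values between are in proportion. In form: [[dx, dy, dz, wx, wy, wz, jaw], ...]. A call has 1 to 8 rows; each row shifts and turns the commanded pose from where the row before left it, along the tool's axes as they then stand; what a row does not reach is not made up. A row lasts 1/8 s, in which the tool goes at most 62.5 mm and 10.7 degrees, less where a joint would pass 70% of its speed; a pose out of reach is approached as far as the arm can. A call is refused whole if a number of a shift passes 0.0625 or a number of a turn 0.188, either way. A call with a gripper value outside its range is refused whole. The fingers move at their own pace and stop on an object; "force" is the grip in N (left out, the last holds). Time passes only in rows, so rows that do not move let the fingers close. It gives the time, the measured TCP pose, the force, the opening and the grip force at its end, in the units of the state.
- sense(): the state, without advancing time (a new reading comes with each control period).
- snapshot(name): name is "scene" or "top" or "wrist"; returns the picture (480x640x3 uint8, red, green, blue); there is no depth.
- calibration(name): a dict with "camera_matrix" (3x3 intrinsics, pixels), "R" (3x3) and "t" (3): a world point X has camera coordinates R X + t; the wrist camera has in their place "mount" (4x4, takes a point from camera to tool coordinates, whose origin is the TCP and whose axes are the flange's). Camera axes: x right, y down, z forward; pixel columns grow to the right and rows downward; lengths in m; the calibration is good to about 2 mm. The wrist camera is an equidistant fisheye: a pixel r from the principal point sees the ray r / f radians off the axis. A picture is of the moment at which its call begins: read the wrist's pose just before it. calibration takes no time and is no camera call.
- sign_off(): hands the job in; it is judged then, once.
The state is a dict: "t": time; "q": joint angles; "qd": joint speeds; "tau": joint torques, N m; "tcp_pos": TCP position; "tool_rot": TCP orientation; "force": force on the tool from outside, world axes, zero at the start; "ft_torque": the same for the moment, N m; "finger_gap": opening from 0.0 (shut) to 1.0 (fully open); "gripper_force": force on a finger pad.
Only numpy, scipy, OpenCV 4.12 (cv2) and the standard library are available. Lean on these libraries where they do the work, as an engineer would, in place of code of your own. Each camera call takes 0.05 s, during which the arm holds its last target. There are 200 camera calls.

### The job

Press the red pedal of the spring clip down with one fingertip so that its jaw lifts, and while you keep it pressed push the white menu plaque along its lane with the other fingertip, under the jaw, until it is fully home against the end stop; only then let go of the pedal so that the clip closes on the plaque, and move clear. The plaque is only to be pushed, never picked up, and the things standing around are to be left alone.

Things in the scene. Friction and masses are not known exactly. Their poses are not given: they have to be found in the camera images.
- holder: Wooden holder fixed to the table, 260 x 156 mm. Origin on the table under its lane's centre line; x along the lane to the end stop (face at x = 105 mm, top z = 36), y towards the red pedal. Lane floor z = 20 mm, open end at x = -130, 73 mm wide between 4 mm rails (tops z = 26). The clip is a see-saw on an 8 mm rod along x at y = 45, z = 26 mm; under the pedal the base is 8 mm thick, to y = 105.
- plaque: White flat menu plaque with a picture of a cheese roll, 90 (x) x 70 (y) x 8 mm, about 70 g, loose on the lane's floor before the clip's jaw, its x along the lane within a few degrees. Origin: centre of its underside; the rear edge, to be pushed, is 45 mm along its -x. Fully home, its front edge touches the end stop and its origin is at holder x = 60 mm.
- clip (a joint): Turn of the spring clip, rad: 0 shut (jaw blocks the lane), grows to 0.45 as the pedal is pressed and the jaw lifts; a spring shuts it when let go. Resting on the plaque: about 0.15. Above 0.2 the plaque passes freely beneath. At 0.3 the pedal's top is level, 24 mm above the table (4 mm above the lane's floor), and takes about 8 N.
- clip_pedal (a point): Centre of the top of the clip's long red pedal; moves with it. The pedal is 150 mm long (holder x = -120 to +30 mm) and 32 mm wide; its middle line is at holder y = 77 mm, so a fingertip can slide along it beside the lane. Shut, it slopes 0.3 rad up away from the lane; this point is then 34 mm above the table, the outer edge 39 mm.
- clip_jaw (a point): Centre of the underside of the clip's black rubber jaw, 20 x 20 mm, at holder x = 65 mm (55 to 75), y = -8 mm. Shut and empty it hangs 1.5 mm above the lane's floor. A steel arm 20 mm wide joins it to the rod; its top is 42 mm above the table when shut, up to 75 mm when the clip is pressed right down.
- salt_shaker: Bystander, loose: white ceramic salt shaker, 38 mm across, 70 mm tall. Origin at the centre of its underside.
- spoon: Bystander, loose: steel spoon with a wooden handle, lying flat, 170 mm long, axis x along it to the bowl. Origin near its middle, on its underside.
- spread_pot: Bystander, loose: small amber jar with a white label and a yellow cap, 56 mm across, 50 mm tall. Origin at the centre of its underside.
- pickle_jar: Bystander, loose: green glass jar with a white label and a green cap, 76 mm across, 110 mm tall. Origin at the centre of its underside.
- mug: Bystander, loose: blue ceramic mug, 80 mm across without its handle, 90 mm tall. Origin at the centre of its underside.
- bread_roll: Bystander, loose: brown bread roll, 84 mm across, 47 mm tall. Origin at the centre of its underside.
- beaker: Bystander, loose: orange plastic beaker, 72 mm across, 85 mm tall. Origin at the centre of its underside.
Things that resemble listed ones, but are neither listed nor needed, are in the scene too. What is meant by the plaque is not blue or yellow, and is the larger of those in its own colour.

How it is judged:
On the way, in this order (a step that is already met when the one before it is completed fails the run):
1. the pedal is pressed and the jaw lifted while the plaque is still in front of the jaw (value of joint clip above 0.19 rad and x of plaque in the frame of holder below 0.012 m), for 0.1 s.
2. the plaque is home against the end stop while the pedal is still pressed (value of joint clip above 0.19 rad and x of plaque in the frame of holder between 0.056 and 0.064 m and angle between the x axis of plaque and the x axis of holder, either way round below 0.08 rad), for 0.1 s.
At the end, for the whole second after the job is handed in: The plaque lies flat on the lane's floor (within 3 mm), within 4 mm of the end stop and straight to 0.08 rad, at rest, and the clip has been let go and rests on it (joint between 0.10 and 0.19 rad) (x of plaque in the frame of holder between 0.056 and 0.064 m and angle between the x axis of plaque and the x axis of holder, either way round below 0.08 rad and value of joint clip between 0.1 and 0.19 rad and linear speed of plaque below 0.01 m/s and z of plaque in the frame of holder between 0.017 and 0.023 m); the robot touches nothing.
It fails at once if the plaque is lifted more than 10 mm or tipped (z of plaque in the frame of holder above 0.03 m or angle between plaque's own z axis and vertical above 0.25 rad).
It fails at once if the clip is let go while the plaque is only part of the way under the jaw (x of plaque in the frame of holder between 0.016 and 0.05 m and value of joint clip below 0.17 rad).
It fails at once if a thing standing around is moved more than 30 mm (distance of any of salt_shaker, spoon, spread_pot, pickle_jar, mug, bread_roll, beaker from where it was at the start of the episode above 0.03 m).
It also fails if it takes over 43 s, if anything falls off the work surface, if the arm or the gripper's body presses on something with over 40 N, if the wrist force passes 120 N, or if a joint passes its speed limit or range.

## Working session

There is one attempt and no reset: what is moved stays moved. The work goes in short steps, Python scripts to look and compute and a tool call to move; the robot and the scene stay as the last step left them, time stands still between calls to the robot, and variables do not carry over. Pictures are saved under pics/ and viewed, at most 10 in all, crops included, and the job is handed in when it is done.

Besides the shell and the picture viewer there is one more tool, called after ">>>" by a JSON object that holds its "op" and its "data". apply_moves: Moves the arm, as the interface text tells. Its arguments: {"type":"object","properties":{"plan":{"type":"array"},"force":{"type":"number"}},"required":["plan"]}

```bash
mkdir -p pics; ls; python3 - <<'E'
from station import *
import cv2
s=sense();print({k:s[k] for k in('t','tcp_pos','tool_rot','force','finger_gap')})
for n in("top","scene"):
    cv2.imwrite(f"pics/{n}0.png",snapshot(n)[:,:,::-1]);print(n,calibration(n))
print(calibration("wrist"))
E
```

```text
pics
{'t': 0.0, 'tcp_pos': array([ 0.14050904, -0.60821656,  0.20153884]), 'tool_rot': array([ 9.93578174e-01,  1.13142678e-01,  6.75136283e-05, -1.06861571e-03]), 'force': array([0.73128181, 0.07184143, 0.3403865 ]), 'finger_gap': 1.0024765590983526}
top {'camera_matrix': array([[571.78185825,   0.        , 316.09664156],
       [  0.        , 571.78185825, 230.03263925],
       [  0.        ,   0.        ,   1.        ]]), 'R': array([[ 0.01966129, -0.99956711, -0.02188653],
       [-0.99576274, -0.01761018, -0.09025769],
       [ 0.08983319,  0.02356838, -0.99567792]]), 't': array([-0.00241408,  0.51177814,  1.14742928])}
scene {'camera_matrix': array([[565.69089966,   0.        , 316.92370065],
       [  0.        , 565.69089966, 236.01611027],
       [  0.        ,   0.        ,   1.        ]]), 'R': array([[-0.40044568,  0.91621347,  0.01400516],
       [ 0.75800854,  0.33980988, -0.5567336 ],
       [-0.51484591, -0.21232553, -0.83057303]]), 't': array([ 0.23224454, -0.36110396,  1.50344561])}
{'camera_matrix': array([[371.64829954,   0.        , 321.45834702],
       [  0.        , 371.64829954, 237.03112632],
       [  0.        ,   0.        ,   1.        ]]), 'mount': array([[-1.78088360e-04, -9.65189542e-01, -2.61551365e-01,
         6.60796424e-02],
       [ 9.99999915e-01, -2.69211396e-04,  3.12564530e-04,
         8.33415505e-04],
       [-3.72096623e-04, -2.61551287e-01,  9.65189508e-01,
        -1.71065374e-01],
       [ 0.00000000e+00,  0.00000000e+00,  0.00000000e+00,
         1.00000000e+00]])}
```

View pics/top0.png

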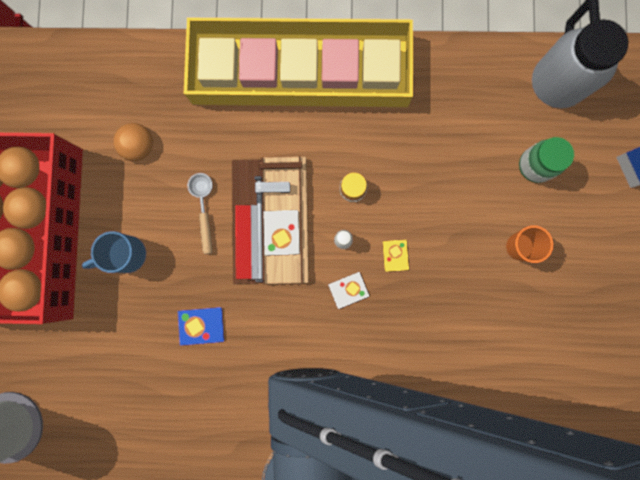

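View pics/scene0.png

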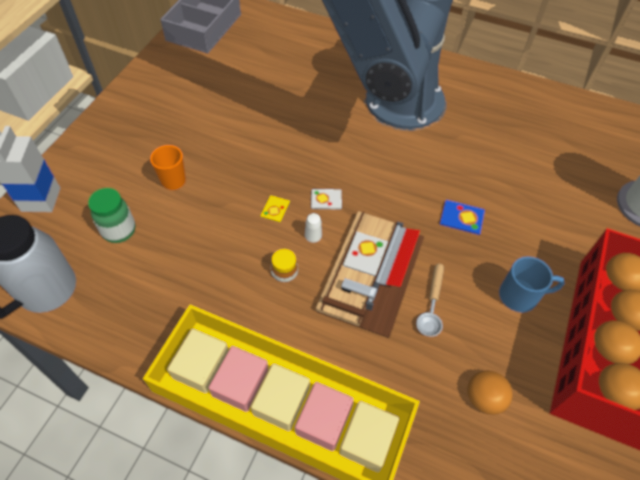

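```bash
python3 - <<'E'
import cv2
im=cv2.imread("pics/top0.png")[145:295,215:325]
cv2.imwrite("pics/c1.png",cv2.resize(im,None,fx=4,fy=4,interpolation=cv2.INTER_CUBIC))
E
```

```text
(no output)
```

View pics/c1.png

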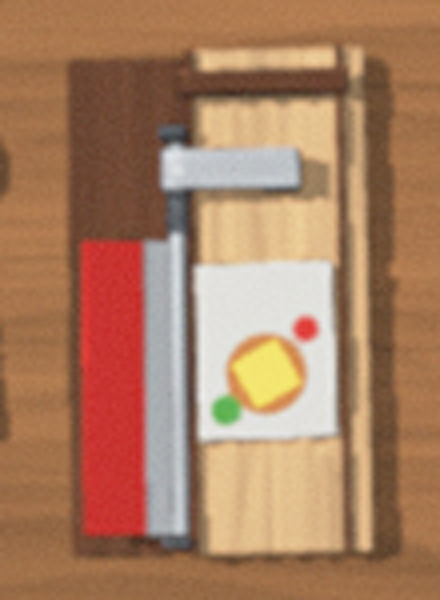

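```bash
cat > h.py <<'E'
import numpy as np
from station import *
from scipy.spatial.transform import Rotation as Ro
from scipy.optimize import least_squares
def unproj(name,px,z):
    c=calibration(name);R=c['R'];t=c['t'];d=R.T@np.linalg.solve(c['camera_matrix'],[px[0],px[1],1]);o=-R.T@t
    return o+d*(z-o[2])/d[2]
def fit(P,W):
    f=lambda v:(np.array([[v[0]+np.cos(v[2])*a-np.sin(v[2])*b,v[1]+np.sin(v[2])*a+np.cos(v[2])*b] for a,b in P])-W).ravel()
    r=least_squares(f,[.5,0,0]);return r.x,r.fun.reshape(-1,2)
def toh(p,H):
    c,s=np.cos(H[2]),np.sin(H[2]);d=np.array(p[:2])-H[:2];return np.array([c*d[0]+s*d[1],-s*d[0]+c*d[1]])
E
python3 - <<'E'
from h import *
o=[((70,60),.13,.105,.008),((76,556),-.13,.105,.008),((82,241),.03,.0923,.039),((83,536),-.12,.0923,.039),((145,241),.03,.0617,.029),((145,536),-.12,.0617,.029),((203,553),-.13,.0365,.02)]
u=lambda p,z:unproj('top',(p[0]/4+215-.375,p[1]/4+145-.375),z)[:2]
H,res=fit([(a,b) for _,a,b,_ in o],np.array([u(p,z) for p,_,_,z in o]))
print(H,(res*1e3).round(1).tolist())
for p in((193,265),(333,261),(338,437),(200,441)):print((toh(u(p,.028),H)*1e3).round(1))
print((toh(u((303,188),.036),H)*1e3).round(1))
E
```

```text
[0.53285239 0.07824441 0.0390528 ] [[-0.0, 1.1], [-0.3, 2.6], [0.5, -0.8], [-0.0, -1.3], [-0.2, -0.7], [0.5, -2.0], [-0.5, 1.1]]
[17.4 38. ]
[ 17.9 -33.8]
[-72.2 -34.9]
[-72.8  35.4]
[ 54.7 -19.6]
```

>>> {"op": "apply_moves", "data": {"plan": [[0,0,0,0,0,0.094,-0.47],[0,0,0,0,0,0.094,-0.47],[0.02,-0.044,0,0,0,0,-0.47],[0.02,-0.044,0,0,0,0,-0.47],[0.02,-0.044,0,0,0,0,-0.47],[0.02,-0.044,0,0,0,0,-0.47],[0.02,-0.044,0,0,0,0,-0.47],[0.02,-0.044,0,0,0,0,-0.47]]}}

```text
t: 1.1
tcp_pos: [0.2505, -0.3388, 0.2023]
tool_rot: [1.0, 0.019, 0.0, -0.0]
force: [1.0, 0.1, -0.6]
finger_gap: 0.737
gripper_force: 0.0
```

>>> {"op": "apply_moves", "data": {"plan": [[0.02,-0.044,0,0,0,0,-0.47],[0.02,-0.044,0,0,0,0,-0.47],[0.02,-0.044,0,0,0,0,-0.47],[0.02,-0.044,0,0,0,0,-0.47],[0.02,-0.044,0,0,0,0,-0.47],[0.02,-0.044,0,0,0,0,-0.47],[0.02,-0.044,0,0,0,0,-0.47],[0.02,-0.044,0,0,0,0,-0.47]]}}

```text
t: 2.1
tcp_pos: [0.3968, 0.019, 0.2025]
tool_rot: [1.0, 0.019, 0.0, 0.0]
force: [1.2, -0.6, 0.0]
finger_gap: 0.735
gripper_force: 0.0
```

```bash
cat >> h.py <<'E'
H=np.array([.5329,.0782,.039])
def st():
    s=sense();R=Ro.from_quat(s['tool_rot']).as_matrix()
    print('t',round(s['t'],2),'hold mm',(toh(s['tcp_pos'],H)*1e3).round(1),'z',round(s['tcp_pos'][2]*1e3,1),'yaw',round(np.arctan2(R[1,0],R[0,0])-H[2],4),'zax',R[:,2].round(4),'F',s['force'].round(2),'gap',round(s['finger_gap'],3));return s
E
python3 - <<'E'
from h import *
import cv2
st();cv2.imwrite("pics/w1.png",snapshot("wrist")[:,:,::-1])
E
```

```text
t 2.1 hold mm [-138.3  -53.8] z 202.5 yaw -0.0001 zax [ 1.e-04 -1.e-04 -1.e+00] F [ 1.15 -0.64  0.01] gap 0.735
```

View pics/w1.png

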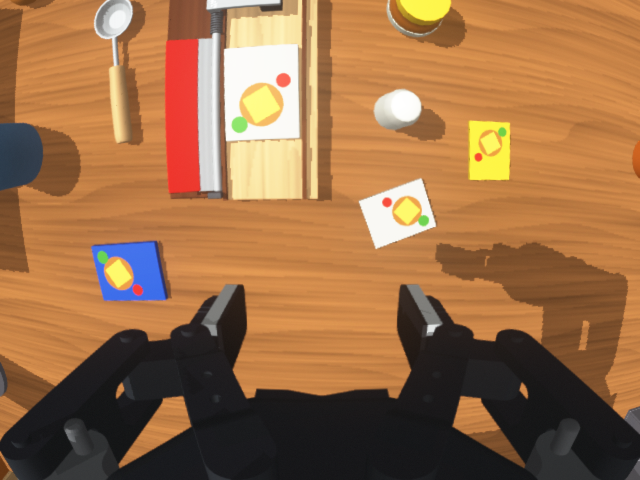

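```bash
cat >> h.py <<'E'
def wun(px,z,s):
    c=calibration('wrist');K=c['camera_matrix'];M=c['mount'];R=Ro.from_quat(s['tool_rot']).as_matrix()
    d=(np.array(px,float)-K[:2,2])/K[0,0];th=np.hypot(*d)
    v=R@M[:3,:3]@np.array([*(d/th*np.sin(th)),np.cos(th)]);o=s['tcp_pos']+R@M[:3,3]
    return (o+v*(z-o[2])/v[2])[:2]
E
python3 - <<'E'
from h import *
s=st()
o=[((168,40),.03,.0923,.039),((171,193),-.12,.0923,.039),((199,40),.03,.0617,.029),((200,192),-.12,.0617,.029),((231,199),-.13,.0365,.02),((303,199),-.13,-.0365,.02)]
G,res=fit([(a,b) for _,a,b,_ in o],np.array([wun(p,z,s) for p,_,_,z in o]))
print(G,(res*1e3).round(1).tolist())
for p in((224,50),(297,44),(299,138),(229,142)):print((toh(wun(p,.028,s),G)*1e3).round(1),(toh(wun(p,.028,s),H)*1e3).round(1))
E
```

```text
t 2.15 hold mm [-136.6  -49.5] z 202.7 yaw 0.0029 zax [ 0.0025  0.0035 -1.    ] F [0.1  2.25 0.09] gap 0.734
[0.53492596 0.08276069 0.04254814] [[-0.2, 1.0], [-0.9, 1.5], [1.2, -1.1], [0.5, -2.3], [-0.7, 1.4], [0.1, -0.5]]
[16.3 37.7] [18.3 42.3]
[ 18.2 -31.4] [ 20.5 -26.9]
[-71.5 -33.2] [-69.2 -29. ]
[-73.4  33.1] [-71.3  37.3]
```

>>> {"op": "apply_moves", "data": {"plan": [[0.022,-0.044,0.03,0,0,0,-0.47],[0.022,-0.044,0.03,0,0,0,-0.47],[0,0,0.04,0,0,0,-0.47],[0,0,0.03,0,0,0,-0.47],[0,0,0,0,0,0,-0.47],[0,0,0,0,0,0,-0.47]]}}

```text
t: 2.9
tcp_pos: [0.4375, 0.1068, 0.0731]
tool_rot: [1.0, 0.019, 0.0, 0.0]
force: [0.2, -0.1, 0.2]
finger_gap: 0.735
gripper_force: 0.0
```

```bash
python3 - <<'E'
from h import *
import cv2
st();cv2.imwrite("pics/w2.png",snapshot("wrist")[:,:,::-1]);st()
E
```

```text
t 2.9 hold mm [-94.2  32.3] z 73.1 yaw -0.0005 zax [ 8.e-04 -0.e+00 -1.e+00] F [ 0.16 -0.13  0.16] gap 0.735
t 2.95 hold mm [-93.8  32.3] z 73.5 yaw -0.0006 zax [ 0.0022 -0.     -1.    ] F [ 1.41  0.76 -0.25] gap 0.737
```

View pics/w2.png

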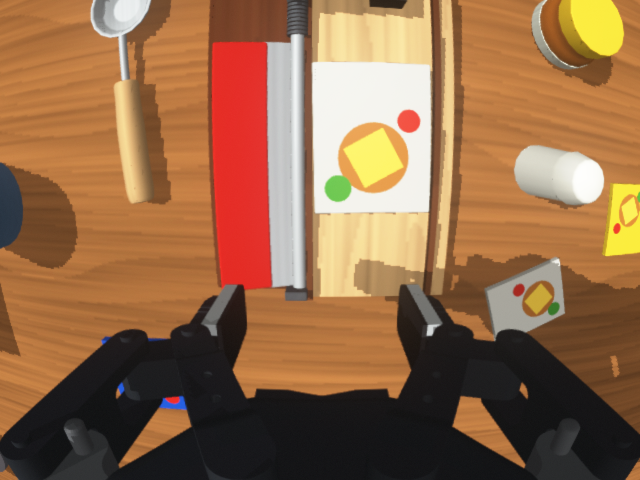

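>>> {"op": "apply_moves", "data": {"plan": [[0.001,-0.006,0.015,0,0,0,-0.47],[0,0,0.015,0,0,0,-0.47],[0,0,0,0,0,0,-0.47],[0,0,0,0,0,0,-0.47]]}}

```text
t: 3.45
tcp_pos: [0.438, 0.1132, 0.0427]
tool_rot: [1.0, 0.019, 0.0, -0.0]
force: [0.3, 0.3, 0.2]
finger_gap: 0.736
gripper_force: 0.0
```

>>> {"op": "apply_moves", "data": {"plan": [[0,0,0.005,0,0,0,-0.47],[0,0,0,0,0,0,-0.47]]}}

```text
t: 3.7
tcp_pos: [0.4378, 0.1131, 0.0375]
tool_rot: [1.0, 0.019, 0.0, -0.0]
force: [-0.4, 0.0, 0.5]
finger_gap: 0.734
gripper_force: 0.0
```

>>> {"op": "apply_moves", "data": {"plan": [[0,0,0.004,0,0,0,-0.47],[0,0,0,0,0,0,-0.47]]}}

```text
t: 3.95
tcp_pos: [0.4376, 0.1131, 0.0333]
tool_rot: [1.0, 0.019, -0.0, -0.0]
force: [-0.5, -0.2, -0.7]
finger_gap: 0.737
gripper_force: 0.0
```

>>> {"op": "apply_moves", "data": {"plan": [[0,0,0.004,0,0,0,-0.47],[0,0,0,0,0,0,-0.47]]}}

```text
t: 4.2
tcp_pos: [0.4376, 0.1131, 0.0292]
tool_rot: [1.0, 0.019, -0.0, -0.0]
force: [0.3, -0.3, -0.0]
finger_gap: 0.735
gripper_force: 0.0
```

```bash
python3 - <<'E'
from h import *
st()
E
```

```text
t 4.2 hold mm [-93.9  38.6] z 29.2 yaw -0.0002 zax [-6.e-04  0.e+00 -1.e+00] F [ 0.3  -0.27 -0.02] gap 0.735
```

>>> {"op": "apply_moves", "data": {"plan": [[0,0,0.002,0,0,0,-0.47],[0,0,0,0,0,0,-0.47]]}}

```text
t: 4.45
tcp_pos: [0.4377, 0.1131, 0.0274]
tool_rot: [1.0, 0.019, -0.0, -0.0]
force: [-0.8, 0.6, 0.6]
finger_gap: 0.734
gripper_force: 0.0
```

>>> {"op": "apply_moves", "data": {"plan": [[0,0,0.002,0,0,0,-0.47],[0,0,0,0,0,0,-0.47]]}}

```text
t: 4.7
tcp_pos: [0.4377, 0.1131, 0.0254]
tool_rot: [1.0, 0.019, -0.0, -0.0]
force: [0.0, -0.6, -1.4]
finger_gap: 0.737
gripper_force: 0.0
```

>>> {"op": "apply_moves", "data": {"plan": [[0,0,0.002,0,0,0,-0.47],[0,0,0,0,0,0,-0.47]]}}

```text
t: 4.95
tcp_pos: [0.4377, 0.1131, 0.0234]
tool_rot: [1.0, 0.019, -0.0, -0.0]
force: [0.8, 0.2, -0.6]
finger_gap: 0.733
gripper_force: 0.0
```

>>> {"op": "apply_moves", "data": {"plan": [[0,0,0.002,0,0,0,-0.47],[0,0,0,0,0,0,-0.47]]}}

```text
t: 5.2
tcp_pos: [0.4377, 0.1131, 0.0214]
tool_rot: [1.0, 0.019, -0.0, -0.0]
force: [0.1, -0.1, -0.7]
finger_gap: 0.734
gripper_force: 0.0
```

>>> {"op": "apply_moves", "data": {"plan": [[0,0,0.002,0,0,0,-0.47],[0,0,0,0,0,0,-0.47]]}}

```text
t: 5.45
tcp_pos: [0.4376, 0.1131, 0.0194]
tool_rot: [1.0, 0.019, -0.0, 0.0]
force: [-0.3, -0.5, -0.1]
finger_gap: 0.735
gripper_force: 0.0
```

```bash
python3 - <<'E'
from h import *
import cv2
st()
cv2.imwrite("pics/s2.png",cv2.resize(snapshot("scene")[180:360,290:460,::-1],None,fx=3.3,fy=3.3,interpolation=cv2.INTER_CUBIC));
print(np.mean([ (snapshot("top"),sense()['force'])[1] for _ in range(4)],0))
E
```

```text
t 5.45 hold mm [-93.8  38.6] z 19.4 yaw -0.0002 zax [-3.e-04 -0.e+00 -1.e+00] F [-0.33 -0.47 -0.13] gap 0.735
[0.02033481 0.02950716 0.51879364]
```

View pics/s2.png

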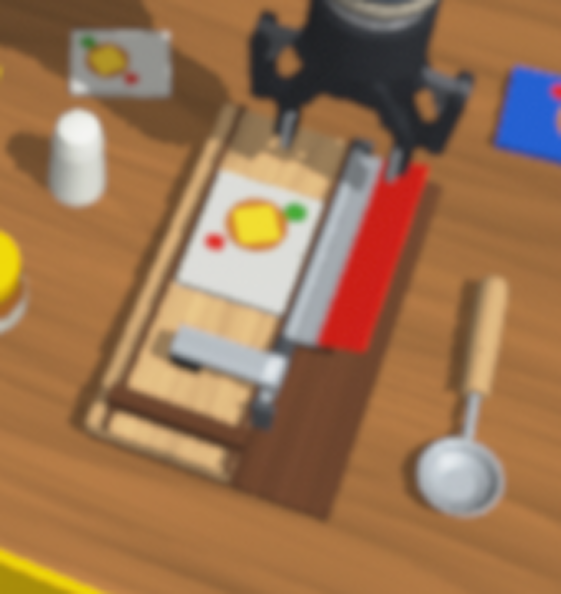

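>>> {"op": "apply_moves", "data": {"plan": [[0,0,0.002,0,0,0,-0.47],[0,0,0,0,0,0,-0.47],[0,0,0,0,0,0,-0.47]]}}

```text
t: 6.08
tcp_pos: [0.4377, 0.1131, 0.0175]
tool_rot: [1.0, 0.019, -0.0, -0.0]
force: [0.4, -0.7, 0.1]
finger_gap: 0.737
gripper_force: 0.0
```

>>> {"op": "apply_moves", "data": {"plan": [[0,0,0.002,0,0,0,-0.47],[0,0,0,0,0,0,-0.47],[0,0,0,0,0,0,-0.47]]}}

```text
t: 6.45
tcp_pos: [0.4378, 0.1131, 0.0155]
tool_rot: [1.0, 0.019, -0.0, 0.0]
force: [-0.6, 0.3, -0.1]
finger_gap: 0.735
gripper_force: 0.0
```

>>> {"op": "apply_moves", "data": {"plan": [[0,0,0.002,0,0,0,-0.47],[0,0,0,0,0,0,-0.47],[0,0,0,0,0,0,-0.47]]}}

```text
t: 6.82
tcp_pos: [0.4378, 0.1131, 0.0135]
tool_rot: [1.0, 0.019, -0.0, -0.0]
force: [-0.1, -0.8, -0.3]
finger_gap: 0.736
gripper_force: 0.0
```

```bash
python3 - <<'E'
from h import *
import cv2
st()
a=snapshot("wrist")[100:420,120:520,::-1];b=snapshot("scene")[180:340,300:440,::-1]
a=cv2.resize(a,(500,400));b=cv2.resize(b,(350,400),interpolation=cv2.INTER_CUBIC)[:, :300]
cv2.imwrite("pics/m3.png",np.hstack([a,b]))
E
```

```text
t 6.83 hold mm [-93.7  38.6] z 13.5 yaw -0.0003 zax [-1.e-04  0.e+00 -1.e+00] F [-0.05 -0.82 -0.26] gap 0.736
```

View pics/m3.png

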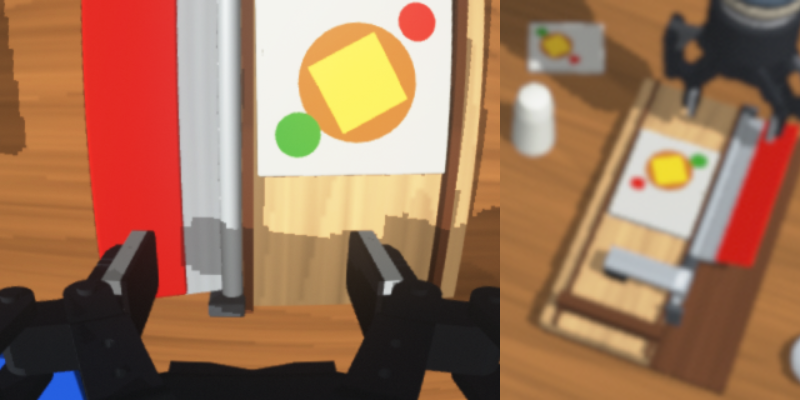

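```bash
python3 - <<'E'
from h import *
c=calibration('wrist');K=c['camera_matrix'];M=c['mount']
for px,y in(((398,286),.0312),((243,286),-.0312),((228,286),-.04),((416,286),.04)):
    d=(np.array(px)-K[:2,2])/K[0,0];th=np.hypot(*d);v=M[:3,:3]@np.array([*(d/th*np.sin(th)),np.cos(th)])
    print((M[:3,3]+v*(y-M[1,3])/v[1])*1e3)
E
```

```text
[  9.73684366  31.2        -36.78718387]
[  8.0452576  -31.2        -32.75282608]
[  4.23872543 -40.         -24.05059838]
[  7.53117784  40.         -31.94801691]
```

>>> {"op": "apply_moves", "data": {"plan": [[0,0,0.0025,0,0,0,-0.47],[0,0,0,0,0,0,-0.47],[0,0,0,0,0,0,-0.47]]}}

```text
t: 7.3
tcp_pos: [0.4377, 0.1131, 0.0109]
tool_rot: [1.0, 0.019, -0.0, -0.0]
force: [1.3, -0.2, -0.2]
finger_gap: 0.737
gripper_force: 0.0
```

>>> {"op": "apply_moves", "data": {"plan": [[0,0,0.0025,0,0,0,-0.47],[0,0,0,0,0,0,-0.47],[0,0,0,0,0,0,-0.47]]}}

```text
t: 7.68
tcp_pos: [0.4377, 0.1131, 0.0085]
tool_rot: [1.0, 0.019, -0.0, -0.0]
force: [0.1, -1.2, -0.1]
finger_gap: 0.733
gripper_force: 0.0
```

```bash
python3 - <<'E'
from h import *
s=st();print(s['ft_torque'],s['tau'])
E
```

```text
t 7.67 hold mm [-93.7  38.6] z 8.5 yaw -0.0002 zax [-2.e-04  0.e+00 -1.e+00] F [ 0.06 -1.21 -0.15] gap 0.733
[-0.03366062 -0.00868998  0.01933908] [-1.80350256e-03 -3.65928555e+01 -4.09478948e+00 -3.31978822e-05
  1.26833180e-03  8.11741245e-06]
```

>>> {"op": "apply_moves", "data": {"plan": [[0,0,0.0025,0,0,0,-0.47],[0,0,0,0,0,0,-0.47],[0,0,0,0,0,0,-0.47]]}}

```text
t: 8.05
tcp_pos: [0.4377, 0.1131, 0.006]
tool_rot: [1.0, 0.019, -0.0, -0.0]
force: [0.1, -0.2, -0.5]
finger_gap: 0.733
gripper_force: 0.0
```

```bash
python3 - <<'E'
from h import *
import cv2
b=snapshot("scene")[185:265,350:450,::-1];b=cv2.resize(b,None,fx=5,fy=5,interpolation=cv2.INTER_CUBIC)
c=calibration('scene')
s=st()
def pr(X):
    x=c['camera_matrix']@(c['R']@X+c['t']);return x[:2]/x[2]
R=Ro.from_quat(s['tool_rot']).as_matrix()
for y in(-.0385,.0385):
  for z,col in((0,(0,255,0)),(-.013,(255,0,255)),(-.036,(0,255,255))):
    p=(pr(s['tcp_pos']+R@np.array([0,y,z]))-[350,185]+.5)*5
    print(p)
    if col: cv2.circle(b,tuple(int(v) for v in p),4,col,-1)
cv2.imwrite("pics/m4.png",b)
E
```

```text
t 8.1 hold mm [-93.7  38.6] z 6.0 yaw -0.0002 zax [-1.e-04  0.e+00 -1.e+00] F [-0.8   0.36 -0.21] gap 0.732
[284.76121564 298.00214594]
[289.10554205 281.72713718]
[296.9813212  252.22236187]
[118.10581435 243.76371353]
[120.95390917 227.21192123]
[126.115687   197.21408763]
```

View pics/m4.png

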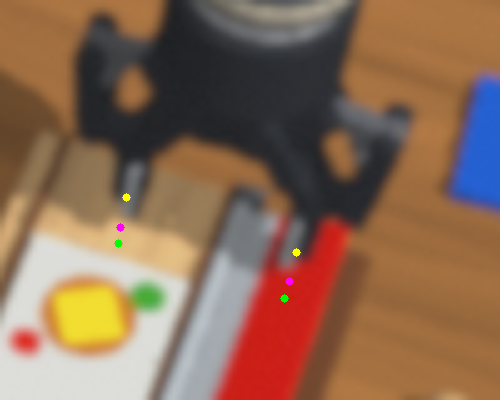

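>>> {"op": "apply_moves", "data": {"plan": [[0,0,0.0025,0,0,0,-0.47],[0,0,0,0,0,0,-0.47]]}}

```text
t: 8.35
tcp_pos: [0.4376, 0.1131, 0.0033]
tool_rot: [1.0, 0.019, -0.0, -0.0]
force: [-0.2, 0.3, -0.6]
finger_gap: 0.738
gripper_force: 0.0
```

>>> {"op": "apply_moves", "data": {"plan": [[0,0,0.0025,0,0,0,-0.47],[0,0,0,0,0,0,-0.47]]}}

```text
t: 8.6
tcp_pos: [0.4376, 0.1131, 0.0008]
tool_rot: [1.0, 0.019, -0.0, -0.0]
force: [-0.3, -0.0, 0.1]
finger_gap: 0.736
gripper_force: 0.0
```

>>> {"op": "apply_moves", "data": {"plan": [[0,0,0.0025,0,0,0,-0.47],[0,0,0,0,0,0,-0.47]]}}

```text
t: 8.85
tcp_pos: [0.4379, 0.1131, -0.0015]
tool_rot: [1.0, 0.019, 0.0, -0.0]
force: [-0.0, 0.5, 2.6]
finger_gap: 0.734
gripper_force: 0.9
```

>>> {"op": "apply_moves", "data": {"plan": [[0,0,0.0025,0,0,0,-0.47],[0,0,0,0,0,0,-0.47]]}}

```text
t: 9.1
tcp_pos: [0.4379, 0.1133, -0.0039]
tool_rot: [1.0, 0.019, 0.0, -0.0]
force: [0.4, 1.5, 4.7]
finger_gap: 0.736
gripper_force: 2.1
```

>>> {"op": "apply_moves", "data": {"plan": [[0,0,0.0025,0,0,0,-0.47],[0,0,0,0,0,0,-0.47],[0,0,0,0,0,0,-0.47]]}}

```text
t: 9.48
tcp_pos: [0.4379, 0.1134, -0.0062]
tool_rot: [1.0, 0.019, 0.0, -0.0]
force: [0.3, 3.9, 7.0]
finger_gap: 0.734
gripper_force: 2.7
```

```bash
python3 - <<'E'
from h import *
import cv2
st()
b=snapshot("scene")[185:345,300:450,::-1];b=cv2.resize(b,None,fx=3.6,fy=3.6,interpolation=cv2.INTER_CUBIC)
print(np.mean([ (snapshot("top"),sense()['force'])[1] for _ in range(3)],0))
cv2.imwrite("pics/m5.png",b)
E
```

```text
t 9.47 hold mm [-93.6  38.9] z -6.2 yaw -0.0005 zax [ 5.e-04  4.e-04 -1.e+00] F [0.29 3.91 6.97] gap 0.734
[-0.4207623   2.84411413  6.0671087 ]
```

View pics/m5.png

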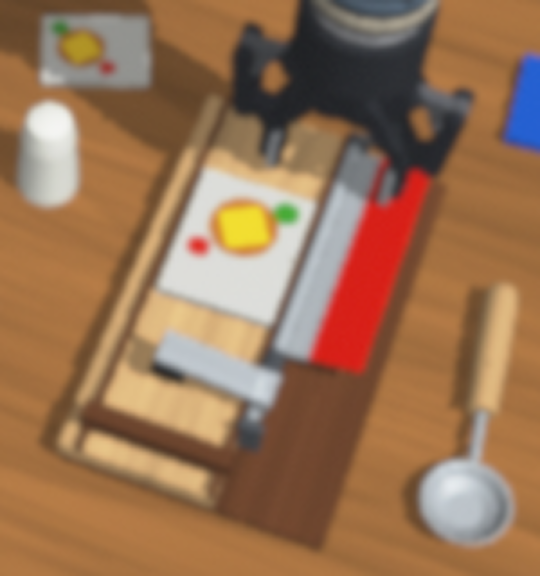

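>>> {"op": "apply_moves", "data": {"plan": [[0,0,0.0025,0,0,0,-0.47],[0,0,0,0,0,0,-0.47],[0,0,0,0,0,0,-0.47]]}}

```text
t: 10.05
tcp_pos: [0.4379, 0.1135, -0.0086]
tool_rot: [1.0, 0.019, 0.0, -0.0]
force: [0.4, 4.9, 7.5]
finger_gap: 0.735
gripper_force: 3.4
```

```bash
python3 - <<'E'
from h import *
import cv2
st()
b=snapshot("scene")[185:345,300:450,::-1];b=cv2.resize(b,None,fx=3,fy=3,interpolation=cv2.INTER_CUBIC)
print(np.mean([ (snapshot("top"),sense()['force'])[1] for _ in range(3)],0))
w=cv2.resize(snapshot("wrist")[:,130:430,::-1],(300,480))
cv2.imwrite("pics/m6.png",np.hstack([b,w[:480]]))
E
```

```text
t 10.05 hold mm [-93.6  39. ] z -8.6 yaw -0.0006 zax [ 6.e-04  5.e-04 -1.e+00] F [0.36 4.86 7.46] gap 0.735
[-0.32742074  3.75191976  7.22464459]
```

View pics/m6.png

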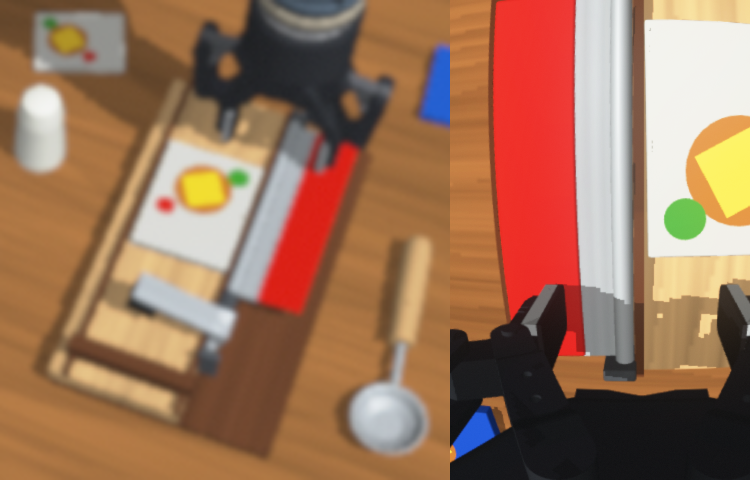

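```bash
python3 - <<'E'
from h import *
c=calibration('scene')
def pr(X):
    x=c['camera_matrix']@(c['R']@X+c['t']);return x[:2]/x[2]
def P(x,y,z,th):
    r=np.array([y-45,z-26]);cs,sn=np.cos(th),np.sin(th)
    yy=45+cs*r[0]+sn*r[1];zz=26-sn*r[0]+cs*r[1]
    C,S=np.cos(H[2]),np.sin(H[2]);return pr(np.array([H[0]+(C*x-S*yy)/1e3,H[1]+(S*x+C*yy)/1e3,zz/1e3]))
for th in(0,.15,.2,.25,.3,.35):
    print(th,*[((P(*p,th)-[299.5,184.5])*3).round(0) for p in((55,-18,42),(75,-18,42),(75,-18,21.5),(55,45,42),(75,45,42))])
E
```

```text
0 [132. 277.] [122. 301.] [121. 315.] [220. 307.] [211. 331.]
0.15 [137. 271.] [127. 295.] [121. 308.] [224. 308.] [214. 333.]
0.2 [139. 270.] [129. 294.] [122. 306.] [225. 309.] [215. 333.]
0.25 [142. 268.] [132. 292.] [123. 304.] [226. 309.] [217. 334.]
0.3 [144. 267.] [134. 291.] [124. 303.] [227. 310.] [218. 334.]
0.35 [147. 266.] [137. 290.] [125. 301.] [228. 310.] [219. 335.]
```

```bash
cat >> h.py <<'E'
def wpr(X,s):
    c=calibration('wrist');K=c['camera_matrix'];M=c['mount'];R=Ro.from_quat(s['tool_rot']).as_matrix()
    v=M[:3,:3].T@(R.T@(X-s['tcp_pos'])-M[:3,3]);th=np.arctan2(np.hypot(v[0],v[1]),v[2])
    return K[:2,2]+K[0,0]*th*v[:2]/np.hypot(v[0],v[1])
def ped(x,y,z,th,dy=0):
    r=np.array([y-45,z-26]);cs,sn=np.cos(th),np.sin(th)
    yy=45+cs*r[0]+sn*r[1]+dy;zz=26-sn*r[0]+cs*r[1]
    C,S=np.cos(H[2]),np.sin(H[2]);return np.array([H[0]+(C*x-S*yy)/1e3,H[1]+(S*x+C*yy)/1e3,zz/1e3])
def theta(im,s,rows):
    im=im.astype(int);red=(im[...,0]>110)&(im[...,1]<80)&(im[...,2]<80);obs=[]
    for r in rows:
        k=np.flatnonzero(red[r,:330]);obs.append((k.min()-.5,k.max()+.5))
    obs=np.array(obs)
    def f(v):
        o=[]
        for (a,b) in ((92.3,39),(61.7,29)):
            q=np.array([wpr(ped(x,a,b,v[0],v[1]),s) for x in np.linspace(-115,28,12)])
            i=np.argsort(q[:,1]);o.append(np.interp(rows,q[i,1],q[i,0]))
        return (np.array(o).T-obs).ravel()
    r=least_squares(f,[.1,0]);return r.x.round(3),np.abs(r.fun).max().round(2),obs
E
python3 - <<'E'
from h import *
import cv2
s=st();im=snapshot('wrist')
print(theta(im,s,[20,60,100,140,180,220,250]))
s2=dict(s);s2['tcp_pos']=np.array([.4375,.1068,.0731]);s2['tool_rot']=np.array([.99982,.0193,0,.0004])
print(theta(cv2.imread('pics/w2.png')[:,:,::-1],s2,[60,90,130,180,220]))
E
```

```text
t 10.3 hold mm [-93.5  39. ] z -8.6 yaw -0.0006 zax [ 7.e-04  5.e-04 -1.e+00] F [-0.39  3.91  6.45] gap 0.734Traceback (most recent call last):
  File "<stdin>", line 4, in <module>
  File "h.py", line 41, in theta
    r=least_squares(f,[.1,0]);return r.x.round(3),np.abs(r.fun).max().round(2),obs
    return func(*args, **kwargs)
    result = trf(vector_fun.fun, vector_fun.jac, x0, f0, J0, lb, ub, ftol, xtol,
                 gtol, max_nfev, x_scale, loss_function, tr_solver,
                 tr_options.copy(), verbose, callback=callback_wrapped)
    return trf_no_bounds(
        fun, jac, x0, f0, J0, ftol, xtol, gtol, max_nfev, x_scale,
        loss_function, tr_solver, tr_options, verbose, callback=callback)
    f_new = fun(x_new)
    self._update_fun()
    ~~~~~~~~~~~~~~~~^^
    self.f = self.fun_wrapped(xp_copy(self.x))
             ~~~~~~~~~~~~~~~~^^^^^^^^^^^^^^^^^
    return np.atleast_1d(self.fun(x))
                         ~~~~~~~~^^^
    return self.f(x, *self.args, **self.kwargs)
           ~~~~~~^^^^^^^^^^^^^^^^^^^^^^^^^^^^^^
  File "h.py", line 38, in f
    q=np.array([wpr(ped(x,a,b,v[0],v[1]),s) for x in np.linspace(-115,28,12)])
                ~~~^^^^^^^^^^^^^^^^^^^^^^^^
  File "h.py", line 23, in wpr
    c=calibration('wrist');K=c['camera_matrix'];M=c['mount'];R=Ro.from_quat(s['tool_rot']).as_matrix()
ValueError: time passes only in moves, steps and waits
```

```bash
sed -i "s/^from station import \*/from station import *\nimport functools\ncalibration=functools.cache(calibration)/" h.py
python3 - <<'E'
from h import *
import cv2
s=st();im=snapshot('wrist')
cv2.imwrite('pics/w6.png',im[:,:,::-1])
print(theta(im,s,[20,60,100,140,180,220,250]))
s2=dict(s);s2['tcp_pos']=np.array([.4375,.1068,.0731]);s2['tool_rot']=np.array([.99982,.0193,0,.0004])
print(theta(cv2.imread('pics/w2.png')[:,:,::-1],s2,[60,90,130,180,220]))
E
```

```text
t 10.35 hold mm [-93.5  39. ] z -8.6 yaw -0.0006 zax [ 7.e-04  5.e-04 -1.e+00] F [-0.4   4.24  7.58] gap 0.736
(array([-0.187,  6.274]), np.float64(153.74), array([[ 77.5, 315.5],
       [ 76.5, 253.5],
       [ 80.5, 253.5],
       [ 86.5, 253.5],
       [ 92.5, 254.5],
       [ -0.5, 256.5],
       [  8.5, 257.5]]))
(array([-0.073,  6.974]), np.float64(186.17), array([[208.5, 266.5],
       [207.5, 266.5],
       [144.5, 266.5],
       [ 16.5, 305.5],
       [ 23.5, 268.5]]))
```

```bash
sed -i "s/red=.*;obs/red=(im[...,0]>150)\&(im[...,1]<75)\&(im[...,0]-im[...,1]>110);red[:,:150]=0;red[:,290:]=0;obs/" h.py
python3 - <<'E'
from h import *
import cv2
s=st()
s['tcp_pos']=np.array([.4379,.1135,-.0086])
print(theta(cv2.imread('pics/w6.png')[:,:,::-1],s,[20,60,100,140,180,220,250]))
s2=dict(s);s2['tcp_pos']=np.array([.4375,.1068,.0731]);s2['tool_rot']=np.array([.99982,.0193,0,.0004])
print(theta(cv2.imread('pics/w2.png')[:,:,::-1],s2,[60,90,130,180,220]))
E
```

```text
t 10.4 hold mm [-93.5  39. ] z -8.6 yaw -0.0006 zax [ 7.e-04  5.e-04 -1.e+00] F [-0.34  4.26  7.44] gap 0.739
(array([0.304, 1.446]), np.float64(0.52), array([[174.5, 254.5],
       [172.5, 253.5],
       [172.5, 253.5],
       [173.5, 253.5],
       [175.5, 254.5],
       [178.5, 256.5],
       [181.5, 257.5]]))
(array([0.153, 1.304]), np.float64(0.23), array([[211.5, 266.5],
       [211.5, 266.5],
       [211.5, 266.5],
       [213.5, 267.5],
       [215.5, 268.5]]))
```

>>> {"op": "apply_moves", "data": {"plan": [[0,0,0.002,0,0,0,-0.47],[0,0,0,0,0,0,-0.47],[0,0,0,0,0,0,-0.47]]}}

```text
t: 10.78
tcp_pos: [0.4379, 0.1135, -0.0105]
tool_rot: [1.0, 0.019, 0.0, -0.0]
force: [-0.1, 4.2, 8.4]
finger_gap: 0.737
gripper_force: 4.2
```

```bash
cat >> h.py <<'E'
def look():
    s=st();im=snapshot('wrist');print('theta',theta(im,s,[20,60,100,140,180,220,250])[:2])
    i=im.astype(int);w=(i.min(2)>175)&(i.max(2)-i.min(2)<30)
    # rear edge of plaque: last white row in columns, at z=.028
    for c in (345,365,385,405,430):
        k=np.flatnonzero(w[:300,c])
        if len(k): print(c,k.max(),(toh(wun((c,k.max()+.5),.028,s),H)*1e3).round(1))
    return s
E
python3 - <<'E'
from h import *
look()
print(np.mean([ (snapshot("top"),sense()['force'])[1] for _ in range(3)],0))
E
```

```text
t 10.78 hold mm [-93.5  39. ] z -10.5 yaw -0.0005 zax [ 8.e-04  5.e-04 -1.e+00] F [-0.07  4.16  8.38] gap 0.737
theta (array([0.356, 1.447]), np.float64(0.34))
345 257 [-71.2  29.3]
365 257 [-71.2  21.7]
385 256 [-70.9  14. ]
405 256 [-70.9   6.2]
430 256 [-71.   -3.8]
[-0.16532613  3.53625932  8.43683806]
```

>>> {"op": "apply_moves", "data": {"plan": [[0.005,0,0,0,0,0,-0.47],[0.006,0,0,0,0,0,-0.47],[0.006,0,0,0,0,0,-0.47],[0.006,0,0,0,0,0,-0.47],[0.006,0,0,0,0,0,-0.47],[0.006,0,0,0,0,0,-0.47],[0.005,0,0,0,0,0,-0.47],[0,0,0,0,0,0,-0.47]]}}

```text
t: 11.98
tcp_pos: [0.4731, 0.1146, -0.011]
tool_rot: [1.0, 0.02, -0.005, 0.0]
force: [-5.8, 0.4, 9.6]
finger_gap: 0.735
gripper_force: 4.8
```

```bash
python3 - <<'E'
from h import *
look()
E
```

```text
t 11.97 hold mm [-58.3  38.8] z -11.0 yaw 0.0013 zax [-9.1e-03 -4.0e-04 -1.0e+00] F [-5.79  0.37  9.63] gap 0.735Traceback (most recent call last):
  File "<stdin>", line 2, in <module>
  File "h.py", line 45, in look
    s=st();im=snapshot('wrist');print('theta',theta(im,s,[20,60,100,140,180,220,250])[:2])
                                              ~~~~~^^^^^^^^^^^^^^^^^^^^^^^^^^^^^^^^^^
  File "h.py", line 35, in theta
    k=np.flatnonzero(red[r,:330]);obs.append((k.min()-.5,k.max()+.5))
                                              ~~~~~^^
    return umr_minimum(a, axis, None, out, keepdims, initial, where)
ValueError: zero-size array to reduction operation minimum which has no identity
```

```bash
sed -i "s/    for r in rows:/    rows=[r for r in rows if red[r].sum()>40]\n    for r in rows:/; s/\[20,60,100,140,180,220,250\]/[120,140,160,180,200,220,240,250]/" h.py
python3 - <<'E'
from h import *
look()
E
```

```text
t 12.03 hold mm [-58.4  38.8] z -11.0 yaw 0.0012 zax [-9.e-03 -4.e-04 -1.e+00] F [-5.49  0.53  8.74] gap 0.735
theta (array([0.377, 1.416]), np.float64(0.46))
345 283 [-46.   28.9]
365 283 [-46.   21.2]
385 283 [-46.1  13.3]
405 283 [-46.3   5.4]
430 282 [-46.1  -4.9]
```

>>> {"op": "apply_moves", "data": {"plan": [[0.006,0,0,0,0,0,-0.47],[0.006,0,0,0,0,0,-0.47],[0.006,0,0,0,0,0,-0.47],[0.006,0,0,0,0,0,-0.47],[0.006,0,0,0,0,0,-0.47],[0.006,0,0,0,0,0,-0.47],[0.004,0,0,0,0,0,-0.47],[0,0,0,0,0,0,-0.47]]}}

```text
t: 13.08
tcp_pos: [0.5133, 0.1162, -0.011]
tool_rot: [1.0, 0.02, -0.004, 0.0]
force: [-5.8, 0.2, 9.2]
finger_gap: 0.737
gripper_force: 4.8
```

```bash
python3 - <<'E'
from h import *
look()
E
```

```text
t 13.07 hold mm [-18.1  38.8] z -11.0 yaw 0.0012 zax [-8.8e-03 -4.0e-04 -1.0e+00] F [-5.8   0.17  9.24] gap 0.737
theta (array([0.38 , 1.479]), np.float64(0.48))
345 282 [-5.3 28.9]
365 282 [-5.4 21.2]
385 282 [-5.5 13.4]
405 283 [-6.   5.4]
430 283 [-6.3 -4.9]
```

>>> {"op": "apply_moves", "data": {"plan": [[0.005,0,0,0,0,0,-0.47],[0.005,0,0,0,0,0,-0.47],[0.004,0,0,0,0,0,-0.47],[0.003,0,0,0,0,0,-0.47],[0.002,0,0,0,0,0,-0.47],[0,0,0,0,0,0,-0.47]]}}

```text
t: 13.88
tcp_pos: [0.5318, 0.117, -0.011]
tool_rot: [1.0, 0.02, -0.005, 0.0]
force: [-6.6, 0.1, 8.8]
finger_gap: 0.735
gripper_force: 4.9
```

>>> {"op": "apply_moves", "data": {"plan": [[0.002,0,0,0,0,0,-0.47],[0,0,0,0,0,0,-0.47]]}}

```text
t: 14.12
tcp_pos: [0.5336, 0.117, -0.0111]
tool_rot: [1.0, 0.02, -0.005, 0.0]
force: [-6.4, -0.2, 8.7]
finger_gap: 0.735
gripper_force: 4.9
```

```bash
python3 - <<'E'
from h import *
look()
E
```

```text
t 14.12 hold mm [ 2.2 38.8] z -11.1 yaw 0.0012 zax [-1.e-02 -4.e-04 -1.e+00] F [-6.36 -0.19  8.73] gap 0.735
theta (array([0.421, 2.301]), np.float64(1.88))
345 282 [15.1 28.9]
365 282 [15.1 21.2]
385 283 [14.6 13.4]
405 283 [14.4  5.4]
430 282 [14.6 -4.8]
```

>>> {"op": "apply_moves", "data": {"plan": [[0.0015,0,0,0,0,0,-0.47],[0,0,0,0,0,0,-0.47]]}}

```text
t: 14.42
tcp_pos: [0.5349, 0.1171, -0.0111]
tool_rot: [1.0, 0.02, -0.005, 0.0]
force: [-7.6, 0.5, 10.1]
finger_gap: 0.731
gripper_force: 4.9
```

>>> {"op": "apply_moves", "data": {"plan": [[0.0015,0,0,0,0,0,-0.47],[0,0,0,0,0,0,-0.47]]}}

```text
t: 14.68
tcp_pos: [0.5351, 0.1171, -0.0112]
tool_rot: [1.0, 0.02, -0.006, 0.0]
force: [-8.7, -1.7, 10.0]
finger_gap: 0.733
gripper_force: 5.8
```

>>> {"op": "apply_moves", "data": {"plan": [[0.0015,0,0,0,0,0,-0.47],[0,0,0,0,0,0,-0.47]]}}

```text
t: 14.92
tcp_pos: [0.5351, 0.1171, -0.0113]
tool_rot: [1.0, 0.02, -0.008, 0.0]
force: [-10.6, 0.2, 12.0]
finger_gap: 0.737
gripper_force: 6.8
```

>>> {"op": "apply_moves", "data": {"plan": [[-0.004,0,0,0,0,0,-0.47],[-0.004,0,0,0,0,0,-0.47],[-0.004,0,0,0,0,0,-0.47],[0,0,0,0,0,0,-0.47]]}}

```text
t: 15.42
tcp_pos: [0.5353, 0.117, -0.0095]
tool_rot: [1.0, 0.019, 0.004, -0.0]
force: [2.6, 1.6, 8.1]
finger_gap: 0.738
gripper_force: 3.9
```

```bash
python3 - <<'E'
from h import *
look()
E
```

```text
t 15.43 hold mm [ 3.9 38.7] z -9.5 yaw -0.0015 zax [ 8.7e-03  8.0e-04 -1.0e+00] F [2.63 1.57 8.08] gap 0.738
theta (array([0.346, 1.692]), np.float64(0.0))
345 279 [16.5 28.7]
365 279 [16.4 20.9]
385 279 [16.3 13. ]
405 279 [16.2  5. ]
430 279 [16.  -5.4]
```

>>> {"op": "apply_moves", "data": {"plan": [[-0.003,0,0,0,0,0,-0.47],[-0.003,0,0,0,0,0,-0.47],[-0.003,0,0,0,0,0,-0.47],[0,0,0,0,0,0,-0.47]]}}

```text
t: 15.98
tcp_pos: [0.5278, 0.1162, -0.0093]
tool_rot: [1.0, 0.019, 0.006, -0.0]
force: [5.1, -0.4, 7.7]
finger_gap: 0.737
gripper_force: 4.0
```

```bash
python3 - <<'E'
from h import *
look()
E
```

```text
t 15.97 hold mm [-3.6 38.2] z -9.3 yaw -0.0016 zax [ 1.150e-02  3.000e-04 -9.999e-01] F [ 5.07 -0.36  7.67] gap 0.737
theta (array([0.308, 1.317]), np.float64(0.25))
345 261 [16.2 28.3]
365 261 [16.2 20.6]
385 261 [16.1 12.8]
405 261 [16.   4.9]
430 261 [15.9 -5.3]
```

Plaque stayed home, with the finger clear of it. Now I lift.

>>> {"op": "apply_moves", "data": {"plan": [[0,0,-0.005,0,0,0,-0.47],[0,0,-0.006,0,0,0,-0.47],[0,0,-0.008,0,0,0,-0.47],[0,0,-0.015,0,0,0,-0.47],[0,0,-0.03,0,0,0,-0.47],[0,0,-0.04,0,0,0,-0.47],[0,0,0,0,0,0,-0.47],[0,0,0,0,0,0,-0.47]]}}

```text
t: 17.02
tcp_pos: [0.5216, 0.1164, 0.0932]
tool_rot: [1.0, 0.019, -0.0, 0.0]
force: [-0.5, -0.6, -0.4]
finger_gap: 0.737
gripper_force: 0.0
```

```bash
python3 - <<'E'
from h import *
import cv2
s=st();im=snapshot('wrist').astype(int);w=(im.min(2)>160)&(im.max(2)-im.min(2)<30)
for c in range(340,420,15):
    k=np.flatnonzero(w[:280,c])
    if len(k):print(c,k.min(),k.max(),(toh(wun((c,k.max()+.5),.028,s),H)*1e3).round(1))
cs=calibration('scene');t1=snapshot('scene').astype(int)
# jaw arm: compare edges to pressed/shut pictures
t0=cv2.imread('pics/scene0.png')[:,:,::-1].astype(int)
d=np.abs(t1-t0).sum(2)>60
print('bystander diff px', {n:int(d[a:b,c:e].sum()) for n,(a,b,c,e) in dict(salt=(205,250,298,328),pot=(245,285,265,303),spoon=(260,340,410,450),lure=(180,215,305,345)).items()})
E
```

```text
t 17.02 hold mm [-9.8 38.6] z 93.2 yaw -0.0001 zax [-4.e-04 -0.e+00 -1.e+00] F [-0.5  -0.63 -0.45] gap 0.737
340 64 201 [16.2 25.8]
355 65 201 [16.2 16.1]
370 65 202 [15.6  6.3]
385 67 202 [15.7 -3.6]
400 67 203 [ 15.2 -13.7]
415 68 203 [ 15.3 -23.9]
bystander diff px {'salt': 655, 'pot': 0, 'spoon': 0, 'lure': 80}
```

```bash
python3 -c "
from station import *
print(sign_off())"
```

```text
the job is handed in; nothing more can be done
None
```

The plaque is pushed home against the end stop, the pedal has been let go so the clip closes on it, the arm is clear, and the job is handed in at about 17 s; the camera put the plaque's rear edge at holder x ≈ 16 mm (15 mm is fully home), but I did not measure the clip's final angle and no verdict came back.

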